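# Pack the photo kit into its tray

## Robot

A 6-joint arm with a two-finger parallel gripper is mounted at the origin on a cart in front of the work surface, level with it; the furniture and walls round the work are solid. World frame = base frame: x ahead of the robot, y to its left, z up, the work surface at z = 0. Lengths are in mm, angles in rad, forces in N, time in s.
With the tool pointing down it reaches from about 275 to 825 mm from the base axis. Payload 4.9 kg.
Tool frame: the origin (TCP) lies at the very end of the fingers, on their centre line; the grasp point (between the pads) lies 19 mm behind it; z points along the fingers, y is the line along which they close (so a half turn about z gives the same grasp; the last joint's range is limited). The gripper opens to 85 mm and grips with 20 to 120 N. Pads are 22 mm wide; open, the fingers measure 114 mm over their backs; the gripper's body (76 mm by 85 mm) begins 54 mm behind the grasp point. The pads swing forward as they close: fully open they stand 13 mm farther back than shut.
Start: joints at [1.093, 0.326, -0.193, 1.052, 0, 1.437], TCP at [185.382, 517.834, 231.281] pointing down, gripper open.
Joint ranges: [-2.65, 2.65], [-0.97, 1.79], [-1.3, 1.35], [-1.93, 2.1], [-1.47, 1.37], [-3.14, 3.14]. Speed limits (rad/s): [2.57, 2.57, 3.14, 3.14, 3.14, 3.14].

## Interface

Orientations are given as [roll, pitch, yaw] about the fixed x, y, z axes, in that order (R = Rz(yaw) Ry(pitch) Rx(roll)).
In Python, from bench import bot, solve_ik, imaging gives the robot as it stands. Calls block until the motion is done:
- bot.move_ptp(position, orientation): joint-space move of the TCP to a pose.
- bot.movel(position, rot=None, max_speed=150, threshold=None): straight line of the TCP; rot=None keeps the orientation; max_speed is the mean speed in mm/s. With threshold (N) it stops when the force on the tool has changed by that much, and returns True; else False.
- bot.move_j(angles): joint-space move.
- bot.grip(opening, effort=None): opening from 0.0 (shut) to 1.0 (fully open); effort is the grip in N (None keeps the last); returns when the fingers have stopped.
- bot.dwell(seconds).
- solve_ik(position, orientation): joint angles nearest the present ones, or None.
- bot.get_state(): the state.
- imaging.capture(name): name is "scene" or "top" or "wrist"; returns the picture (400x640x3 uint8, blue, green, red); there is no depth.
- imaging.camera_model(name): a dict with "K" (3x3 intrinsics, pixels), "position" and "rotation" of the camera in the world. Camera axes: x right, y up, looking along -z (the intrinsics and any distortion apply to the point x, -y, -z); pixel columns grow to the right and rows downward; lengths in mm; the calibration is good to about 2 mm. A picture is of the moment at which its call begins: read the wrist's pose just before it. camera_model takes no time and is no camera call; for the wrist camera it gives the pose at the moment of the call.
A pose or a line that the arm cannot do raises bot.IKError and nothing moves.
- bot.sign_off(): hands the job in; it is judged then, once.
The state is a dict: "t": time; "qpos": joint angles; "joint_velocities": joint speeds; "effort": joint torques, N m; "tcp_pos": TCP position; "orientation": TCP orientation; "contact_force": force on the tool from outside, world axes, zero at the start; "wrist_torque": the same for the moment, N m; "opening": opening from 0.0 (shut) to 1.0 (fully open); "gripper_force": force on a finger pad.
Only numpy, scipy, OpenCV 4.12 (cv2) and the standard library are available. Lean on these libraries where they do the work, as an engineer would, in place of code of your own. Each camera call takes 0.05 s, during which the arm holds its last target. There are 200 camera calls.

## Task

Pack the photo kit into the fitted black tray: stand the lens in the big round well, lay the battery flat and lengthwise in the oblong bay, and stand the two film canisters in the two small round wells, one in each, every piece fully down on the floor of its place. Lower the pieces in, do not drop them. The glue stick and the eraser among them are not part of the kit: leave them where they are.

Things in the scene. Friction and masses are not known exactly. Their poses are not given: they have to be found in the camera images.
- lens: camera lens, black, standing on its rear cap: 71 high, lower 30 mm is 62 in diameter, above that 66 (68 at most, a small nub); rigid, 0.24 kg. Origin: centre of its underside, z up along its axis.
- battery: camera battery pack, plain black block lying flat: 52 (its x) x 36 (its y) x 16 high, 45 g. Origin: centre of its underside. Grasp it across the 36.
- film_can_dark: 35 mm film canister with press lid, standing upright: black with a grey lid; 52 high, body diameter 31 (lid 33.6, the top 7 mm), 28 g. Origin: centre of its underside, z up. May go into either well of film_holder.
- film_can_light: 35 mm film canister with press lid, standing upright: white with a red-orange lid; 52 high, body diameter 31 (lid 33.6, the top 7 mm), 28 g. Origin: centre of its underside, z up. May go into either well of film_holder.
- lens_holder: grey holder (dark floors), 96 (x) x 98 (y) x 30 high, fixed in one of the tray's three places, axes parallel. Origin: centre of underside, 5 above the desk. One big round well in its middle, diameter 74, mouth bevelled by 3, 24 deep, floor 6 above origin: the lens stands in it.
- battery_holder: grey holder (dark floors), 96 (x) x 98 (y) x 30 high, fixed in one of the tray's three places, axes parallel. Origin: centre of underside, 5 above the desk. Shallow oblong bay in its middle, 66 (y) x 50 (x), 10 deep, floor 20 above origin; a finger gap 40 wide through each long side lets fingers closing along x reach the floor. Battery lies flat, length along y, either way.
- film_holder: grey holder (dark floors), 96 (x) x 98 (y) x 30 high, fixed in one of the tray's three places, axes parallel. Origin: centre of underside, 5 above the desk. Two equal round wells at y = -23.3 and +23.3 (x = 0), diameter 41.5, mouths bevelled by 3, 24 deep, floors 6 above origin: one canister stands in each. Fingers closing along x clear the other canister.
- kit_tray: black open tray on the desk, 110 (its x) x 310 (its y) with a lip of 16 at each end, walls 26 high; holds the three grey holders in a row along its y, at y = -99, 0 and +99. Fixed. Origin: centre of its underside, z up.
- glue_stick: white glue stick with a red cap, upright, diameter 26, 91 high. Not part of the kit; stays where it is. Origin: centre of its underside.
- eraser: small eraser in a blue card sleeve, 20 (its x) x 43 (its y) x 12 high. Not part of the kit; stays where it is. Origin: centre of its underside.

How it is judged (in metres and radians):
At the end, for the whole second after the job is handed in: Lens upright in the big round well, battery flat and lengthwise (within 0.4 rad) in the oblong bay, a film canister upright in each small well, all down on the floor, within 10 mm (battery 13) of the middle, at rest, released; glue stick and eraser within 20 mm of their start (horizontal distance between lens and lens_holder below 0.01 m and z of lens in the frame of lens_holder between 0.003 and 0.01 m and angle between each of lens, battery, film_can_dark, film_can_light's own z axis and vertical below 0.12 rad and horizontal distance between battery and battery_holder below 0.013 m and z of battery in the frame of battery_holder between 0.017 and 0.0235 m and angle between the x axis of battery and the y axis of battery_holder, either way round below 0.4 rad and x of film_can_dark in the frame of film_holder between -0.01 and 0.01 m and z of film_can_dark in the frame of film_holder between 0.003 and 0.01 m and x of film_can_light in the frame of film_holder between -0.01 and 0.01 m and z of film_can_light in the frame of film_holder between 0.003 and 0.01 m and ((y of film_can_dark in the frame of film_holder between 0.013 and 0.034 m and y of film_can_light in the frame of film_holder between -0.034 and -0.013 m) or (y of film_can_dark in the frame of film_holder between -0.034 and -0.013 m and y of film_can_light in the frame of film_holder between 0.013 and 0.034 m)) and linear speed of each of lens, battery, film_can_dark, film_can_light below 0.02 m/s and distance of each of glue_stick, eraser from where it was at the start of the episode below 0.02 m); the robot touches nothing.
It fails at once if a piece of the kit was dropped or thrown (faster than 0.6 m/s with no finger on it) ((linear speed of lens above 0.6 m/s and contact force between the fingers and lens below 0.05 N) or (linear speed of battery above 0.6 m/s and contact force between the fingers and battery below 0.05 N) or (linear speed of film_can_dark above 0.6 m/s and contact force between the fingers and film_can_dark below 0.05 N) or (linear speed of film_can_light above 0.6 m/s and contact force between the fingers and film_can_light below 0.05 N)).
It fails at once if the glue stick or the eraser was moved by more than 30 mm (distance of any of glue_stick, eraser from where it was at the start of the episode above 0.03 m).
It also fails if it takes over 104 s, if anything falls off the work surface, if the arm or the gripper's body presses on something with over 40 N, if the wrist force passes 120 N, or if a joint passes its speed limit or range.

## Working session

There is one attempt and no reset: what is moved stays moved. The work goes in short steps, each a Python script; the robot and the scene stay as the last script left them, time stands still between calls to the robot, and variables do not carry over. Pictures are saved under pics/ and viewed, at most 14 in all, crops included, and the job is handed in when it is done.

```bash
mkdir -p pics; ls; python3 - <<'E'
from bench import bot, imaging
import cv2
for n in ("top","scene"):
    im=imaging.capture(n); cv2.imwrite(f"pics/{n}0.png",im)
    m=imaging.camera_model(n); print(n,m)
print(bot.get_state())
E
```

```text
pics
top {'K': array([[396.89496524,   0.        , 321.84168101],
       [  0.        , 396.89496524, 198.36623122],
       [  0.        ,   0.        ,   1.        ]]), 'position': array([439.14866411,  53.69225878, 878.51880476]), 'rotation': array([ 0.11632432, -0.02051793, -1.54745911])}
scene {'K': array([[367.77314443,   0.        , 313.86841366],
       [  0.        , 367.77314443, 202.16353404],
       [  0.        ,   0.        ,   1.        ]]), 'position': array([-112.72880198, -660.07953541,  461.58687954]), 'rotation': array([ 1.17121196, -0.01150797, -0.69614982])}
{'t': 0.1, 'qpos': array([ 1.09278632e+00,  3.26878989e-01, -1.93479879e-01,  1.05198114e+00,
       -1.17319365e-05,  1.43657978e+00]), 'joint_velocities': array([ 0.001995  , -0.00166719,  0.00171308, -0.00072251, -0.00013264,
       -0.00164619]), 'effort': array([ 1.18061256e-03, -4.44237649e+01,  2.63038516e+01,  7.85700482e-03,
       -6.60884893e-05,  1.23967396e-05]), 'tcp_pos': array([185.14710666, 517.35650763, 230.57662146]), 'orientation': array([-3.14006128e+00, -1.94939705e-04,  2.79779906e+00]), 'contact_force': array([ 0.6859956 , -0.08998984, -0.50855004]), 'wrist_torque': array([-0.00386449, -0.02626717, -0.03946313]), 'gripper_force': 0.0, 'opening': 1.002193183841391}
```

View pics/top0.png

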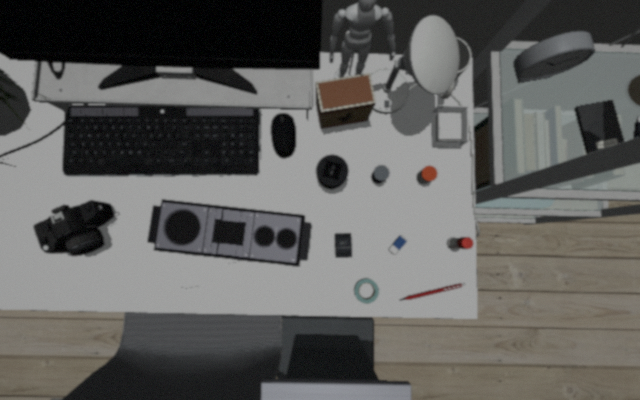

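View pics/scene0.png

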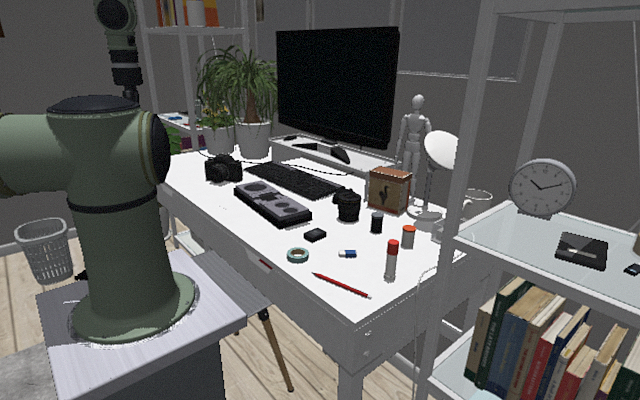

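The top view shows the tray tilted slightly, with its lens well near (183,227), bay near (229,232) and film wells near (264,236) and (286,238). The lens is near (332,171), the dark can (380,174), the light can (428,174), the battery (343,244), the eraser (397,244) and the glue stick (464,242). I'll enlarge both areas to read the positions better.

```bash
python3 - <<'E'
import cv2,numpy as np
im=cv2.imread("pics/top0.png")
def crop(x0,y0,w,h,s,name):
    c=cv2.resize(im[y0:y0+h,x0:x0+w],None,fx=s,fy=s,interpolation=cv2.INTER_CUBIC)
    c=np.clip(255*(c/255.)**0.5,0,255).astype(np.uint8)
    for x in range(x0,x0+w,10):
        cv2.line(c,((x-x0)*s,0),((x-x0)*s,8 if x%50 else 20),(0,255,255),1)
        if x%20==0: cv2.putText(c,str(x),((x-x0)*s,30),0,.4,(0,0,255))
    for y in range(y0,y0+h,10):
        cv2.line(c,(0,(y-y0)*s),(8,(y-y0)*s),(0,255,255),1)
        if y%20==0: cv2.putText(c,str(y),(10,(y-y0)*s+4),0,.4,(0,0,255))
    cv2.imwrite("pics/"+name,c)
crop(145,190,170,85,4,"c1.png"); crop(310,140,170,120,4,"c2.png")
E
```

```text
(no output)
```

View pics/c1.png

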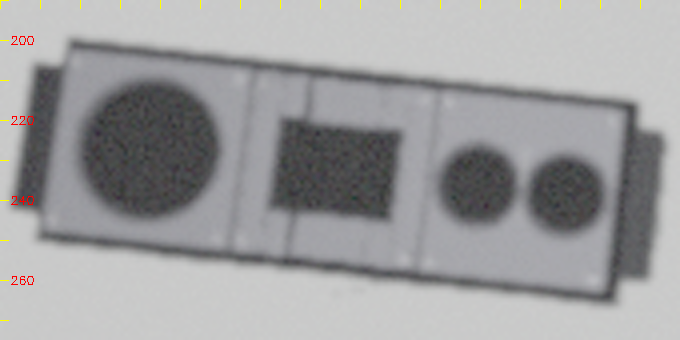

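View pics/c2.png

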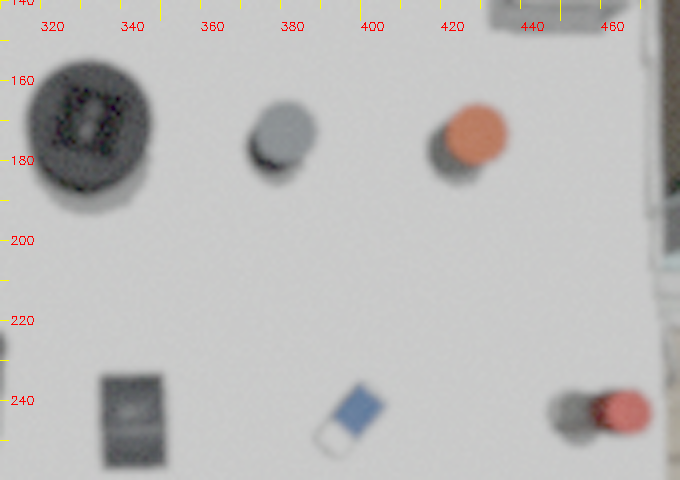

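The crops give sub-pixel centres: lens well (182.75,227), bay (229,232.25), film wells (264.25,236.25) and (286.5,238.5), lens top (332.5,171.75), lids (381.75,172.75) and (429.25,173.5), battery top (343.25,245.25). Next I'll project them into the world, move over the pieces and check with the wrist camera.

```bash
cat > h.py <<'E'
import numpy as np, cv2
from scipy.spatial.transform import Rotation as Ro
from bench import bot, solve_ik, imaging
def world(m,px,z):
    "pixel -> world point on plane z"
    K=m["K"]; r=m["rotation"]; R=Ro.from_euler("xyz",r).as_matrix() if np.shape(r)==(3,) else np.array(r)
    d=np.array([(px[0]-K[0,2])/K[0,0],-(px[1]-K[1,2])/K[1,1],-1]); d=R@d
    p=np.array(m["position"]); return (p+d*(z-p[2])/d[2])[:2]
def pix(m,P):
    R=Ro.from_euler("xyz",m["rotation"]).as_matrix(); c=R.T@(np.array(P)-m["position"])
    return np.array([m["K"][0,2]+m["K"][0,0]*c[0]/-c[2], m["K"][1,2]-m["K"][1,1]*c[1]/-c[2]])
def down(p,close):
    "pose, tool down, closing along world angle `close`; yaw choice keeps joint 6 near 0"
    q1=np.arctan2(p[1],p[0]); yaw=close+np.pi/2
    q6=(q1+np.pi-yaw+np.pi/2)%np.pi-np.pi/2
    return [np.pi,0,q1+np.pi-q6]
E
python3 - <<'E'
from h import *
m=imaging.camera_model("top")
pts=dict(lens_w=(182.75,227,33),bay=(229,232.25,35),f1=(264.25,236.25,33),f2=(286.5,238.5,33),lens=(332.5,171.75,71),dark=(381.75,172.75,52),light=(429.25,173.5,52),bat=(343.25,245.25,16),bat_a=(343,234,16),bat_b=(343.6,256.6,16),
 c1=(163,200.5,30),c2=(303.75,216.25,30),c3=(298,265,30),c4=(155,249,30))
W={k:world(m,v[:2],v[2]) for k,v in pts.items()}
for k,v in W.items(): print(k,v.round(1))
d=W["lens_w"]-(W["f1"]+W["f2"])/2; print("sep lens-film",np.linalg.norm(d),"yaw",np.arctan2(-d[0],d[1]), np.linalg.norm(W["f1"]-W["f2"]))
print("mid",(W["lens_w"]+(W["f1"]+W["f2"])/2)/2)
c=(W["dark"]+W["lens"])/2
bot.move_ptp([c[0]-40,c[1],300],down(c,0.0))
m=imaging.camera_model("wrist"); cv2.imwrite("pics/w1.png",imaging.capture("wrist")); print(m)
for k,z in (("lens",71),("dark",52),("light",52),("bat",16)): print(k,pix(m,[*W[k],z]).round(1))
print(bot.get_state()["t"])
E
```

```text
lens_w [469.9 331. ]
bay [461.1 232.8]
f1 [454.6 158.6]
f2 [450.9 111.4]
lens [589.8  18.6]
dark [594.  -86.7]
light [ 595.2 -187.9]
bat [439.6 -10.3]
bat_a [463.8  -9.3]
bat_b [415.3 -11.5]
c1 [525.4 377.4]
c2 [499.2  76.4]
c3 [396.   85.6]
c4 [422.5 387. ]
sep lens-film 196.72150845006365 yaw -0.08739754144241785 47.27606694908717
mid [461.32643053 232.99822586]
{'K': array([[279.50503384,   0.        , 321.98921662],
       [  0.        , 279.50503384, 197.58968993],
       [  0.        ,   0.        ,   1.        ]]), 'position': array([552.27746029,  39.1716373 , 442.25880335]), 'rotation': array([-0.2872768 ,  0.00103123,  0.00219974])}
lens [351.2 131.6]
dark [350.6 204.6]
light [349.3 266. ]
bat [247.7 148.9]
2.5167
```

View pics/w1.png

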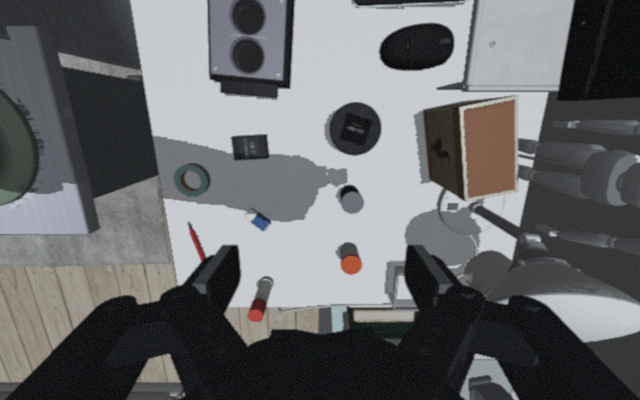

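The wrist view shows the lens near (356,128), the dark lid near (351,203), the light lid at (351,265) and the battery at (250,147). These are within about 3 px of the predictions, except the lens, which is off by about 5 px. I'll check the lens from close before grasping it.

```bash
cat >> h.py <<'E'
def circ(m,c,r,z,n=60):
    return np.array([pix(m,[c[0]+r*np.cos(a),c[1]+r*np.sin(a),z]) for a in np.linspace(0,2*np.pi,n)])
def look(name,polys,crop=None,s=1,gamma=.5):
    m=imaging.camera_model("wrist"); im=imaging.capture("wrist")
    im=np.clip(255*(im/255.)**gamma,0,255).astype(np.uint8)
    x0,y0,w,h=crop or (0,0,640,400)
    c=cv2.resize(im[y0:y0+h,x0:x0+w],None,fx=s,fy=s,interpolation=cv2.INTER_CUBIC)
    for f in polys: cv2.polylines(c,[((f(m)-[x0,y0]+.5)*s).astype(np.int32)],False,(0,255,0),1)
    cv2.imwrite("pics/"+name,c); return m
E
python3 - <<'E'
from h import *
L=[591,20]
bot.move_ptp([L[0],L[1]-20,220],down(L,0.0))
m=look("w2.png",[lambda m:circ(m,L,33,71),lambda m:circ(m,[594,-86.7],16.8,52)],(200,100,240,180),3)
print(m["position"],m["rotation"],pix(m,[*L,71]),bot.get_state()["tcp_pos"])
E
```

```text
[591.49322284 -72.00818289 362.38921306] [-2.87991317e-01 -7.49301354e-04 -3.14100163e+00] [322.1909448  202.58179993] [ 5.91047211e+02 -1.24472564e-02  2.20094071e+02]
```

View pics/w2.png

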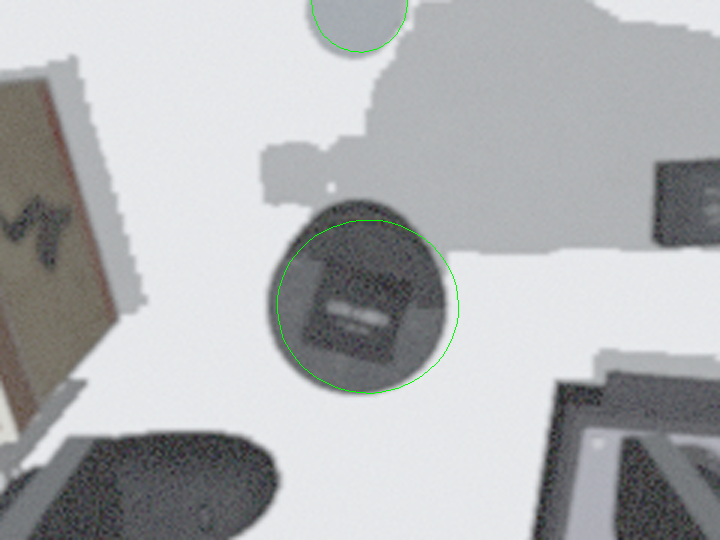

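The lens top is centred at crop (357,308), against a prediction of (368,306), so the lens is at x≈595, y≈20. The dark lid is about +1.7 mm off in both x and y. I'll check the empty tray the same way.

```bash
python3 - <<'E'
from h import *
T=np.array([461.3,233.0]); yaw=-0.087
u=np.array([-np.sin(yaw),np.cos(yaw)])
bot.move_ptp([T[0]-60,T[1],300],down(T,np.pi/2+yaw))
f=[lambda m:circ(m,T+99*u,40,35),lambda m:circ(m,T-(99-23.3)*u,23.75,35),lambda m:circ(m,T-(99+23.3)*u,23.75,35)]
v=np.array([u[1],-u[0]])
f.append(lambda m:np.array([pix(m,[*(T+a*25*v+b*33*u),35]) for a,b in ((1,1),(1,-1),(-1,-1),(-1,1),(1,1))]))
f.append(lambda m:np.array([pix(m,[*(T+a*55*v+b*148.5*u),26]) for a,b in ((1,1),(1,-1),(-1,-1),(-1,1),(1,1))]))
m=look("w3.png",f,(120,40,400,230),2)
print(m["position"],m["rotation"],pix(m,[*T,35]),bot.get_state()["t"])
E
```

```text
[330.09043607 239.31681199 442.23994146] [-2.86983167e-01 -7.61611100e-05  1.48449313e+00] [325.24692065 204.53172423] 7.0667
```

View pics/w3.png

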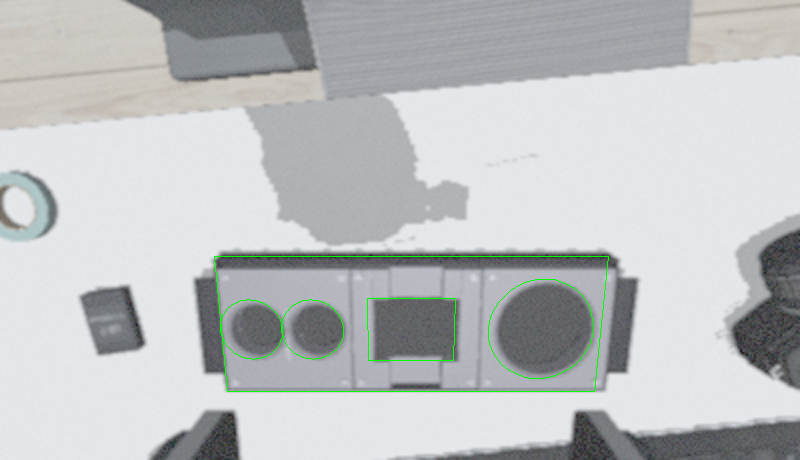

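The tray overlay agrees within about 2 mm: the wells sit about 3-4 crop px to the right of the prediction, which is +y. I'll use tray centre (461,234.5). Next, pick the lens.

```bash
cat >> h.py <<'E'
T=np.array([461.,234.5]); TY=-0.087
U=np.array([-np.sin(TY),np.cos(TY)])
def pick(p,close,z,zup,opening,effort):
    o=down(p,close); bot.grip(opening) if bot.get_state()["opening"]<opening-.05 else None
    bot.move_ptp([*p,zup],o); bot.movel([*p,z],max_speed=120)
    bot.grip(0.0,effort)
    s=bot.get_state(); print("grip",s["opening"],s["gripper_force"],s["tcp_pos"].round(1),s["t"])
    bot.movel([*p,zup],max_speed=120)
    s=bot.get_state(); print("lift",s["opening"],s["gripper_force"],s["contact_force"].round(2))
def st(): 
    s=bot.get_state(); print("op %.3f gf %.1f"%(s["opening"],s["gripper_force"]),s["tcp_pos"].round(1),s["contact_force"].round(2),"t",s["t"])
E
python3 - <<'E'
from h import *
pick([595,20],0.0,30,150,1.0,50)
W=T+99*U
bot.move_ptp([*W,160],down(W,TY)); st()
look("l1.png",[lambda m:circ(m,W,37,35)],(120,60,400,300),2)
E
```

```text
grip 0.7601075389232765 55.412557490490144 [595.7  19.9  31.2] 10.375
lift 0.7591066858184959 55.69210561874684 [-0.1   0.08 -2.4 ]
op 0.761 gf 55.7 [470.2 332.3 159.8] [ 0.27  0.08 -2.98] t 12.8
```

View pics/l1.png

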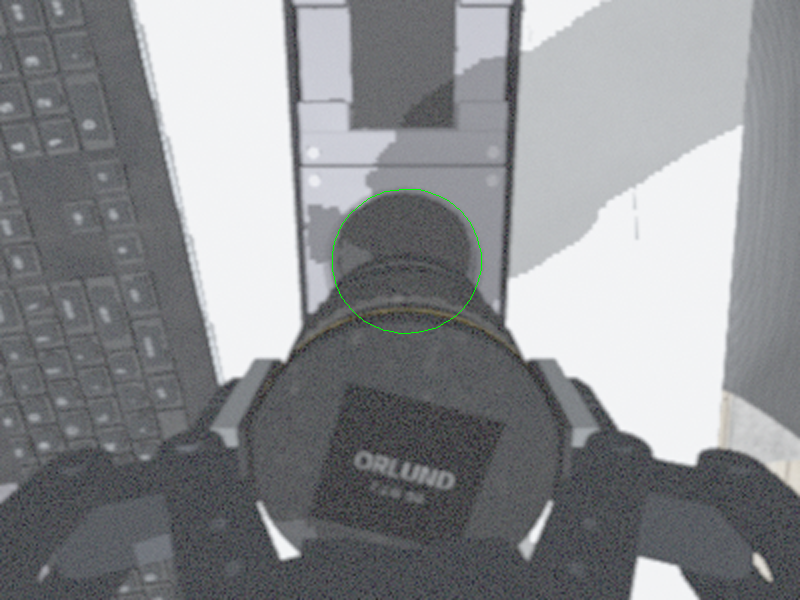

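The lens is held and the well overlay matches the real well. Lowering it with force sensing.

```bash
cat >> h.py <<'E'
def lower(p,zmid,zend,thr=6):
    bot.movel([*p,zmid],max_speed=120)
    hit=bot.movel([*p,zend],max_speed=25,threshold=thr); print("hit",hit); st()
E
python3 - <<'E'
from h import *
W=T+99*U
lower(W,75,39)
E
```

```text
hit True
op 0.754 gf 56.4 [469.5 333.1  42.3] [-0.08 -1.38  4.51] t 14.8917
```

The lens is down: it made contact at TCP 42.3, and 42.2 was expected. Releasing it, then the dark canister.

```bash
cat >> h.py <<'E'
def release(p,opening,zup):
    bot.grip(opening); st(); bot.movel([*p,zup],max_speed=120)
E
python3 - <<'E'
from h import *
release(T+99*U,1.0,170)
look("l2.png",[lambda m:circ(m,T+99*U,33,82)],(120,60,400,300),2)
pick([595.7,-85],0.0,25,140,0.7,25)
W=T-(99-23.3)*U
bot.move_ptp([*W,140],down(W,TY)); st()
look("d1.png",[lambda m:circ(m,W,20.75,35)],(120,60,400,300),2)
E
```

```text
op 1.000 gf 0.0 [468.1 332.3  40.8] [0.01 0.55 0.19] t 15.2333
grip 0.37552066771996034 24.545613527297974 [596.  -85.1  25.4] 20.1417
lift 0.3763780366163162 24.816688299179077 [ 0.57  0.1  -0.01]
op 0.380 gf 24.8 [454.6 159.  140. ] [-0.21 -0.46 -0.14] t 23.475
```

```bash
python3 -c "
import cv2,numpy as np
a=cv2.resize(cv2.imread('pics/l2.png'),None,fx=.5,fy=.5);b=cv2.resize(cv2.imread('pics/d1.png'),None,fx=.5,fy=.5)
cv2.imwrite('pics/ld.png',np.hstack([a,b]))"
```

```text
(no output)
```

View pics/ld.png

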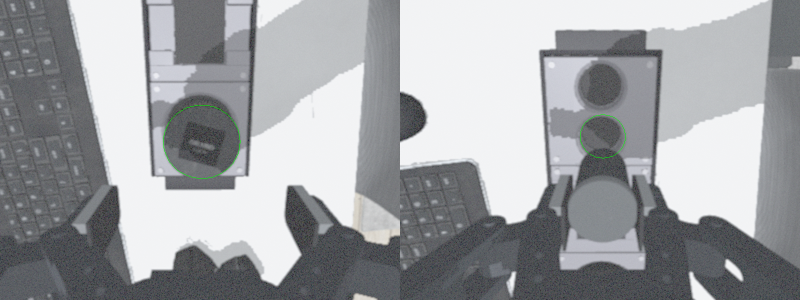

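Left: the lens stands in its well under the overlay. Right: the dark can is held upright and the target well matches the circle. Lowering it.

```bash
python3 - <<'E'
from h import *
W=T-(99-23.3)*U
lower(W,68,35.5,4)
E
```

```text
hit True
op 0.376 gf 25.1 [454.2 159.   36.4] [-0.89 -0.9   4.88] t 25.45
```

Contact came at 36.4, exactly as expected. Releasing, then fetching the light canister.

```bash
python3 - <<'E'
from h import *
release(T-(99-23.3)*U,0.7,140)
pick([597.3,-187.3],0.0,25,140,0.7,25)
W=T-(99+23.3)*U
bot.move_ptp([*W,150],down(W,TY)); st()
look("e1.png",[lambda m:circ(m,W,20.75,35)],(120,60,400,300),2)
E
```

```text
op 0.701 gf 0.0 [453.3 158.8  35.6] [0.1  0.96 0.99] t 25.8333
grip 0.3765480194915468 24.58811491727829 [ 598.  -187.6   25.9] 30.4167
lift 0.379354824661257 24.816039204597473 [-0.71  0.63 -1.22]
op 0.378 gf 24.8 [450.6 112.5 150. ] [-0.3  -0.09  0.23] t 33.7
```

View pics/e1.png

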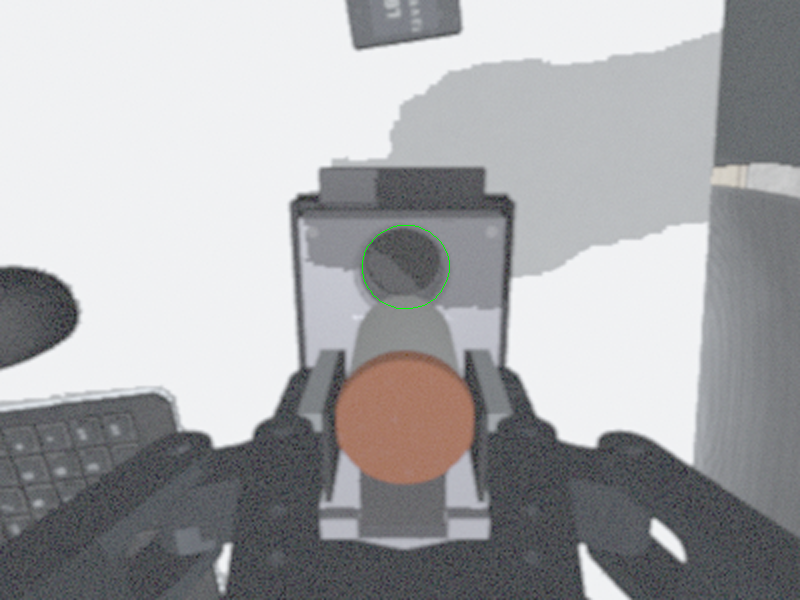

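The light can is held upright and its well lines up with the circle within about 1 mm. Lowering, releasing, then looking at the battery from above.

```bash
python3 - <<'E'
from h import *
W=T-(99+23.3)*U
lower(W,68,35.5,4)
s=bot.get_state()
if 35.8<s["tcp_pos"][2]<38.5:
    release(W,0.7,150)
    B=[440,-10]
    bot.move_ptp([440,-10,160],down(B,np.pi/2))
    c=lambda m:np.array([pix(m,[B[0]+a*26,B[1]+b*18,16]) for a,b in ((1,1),(1,-1),(-1,-1),(-1,1),(1,1))])
    m=look("b1.png",[c],(120,60,400,300),2); print(m["position"],m["rotation"]); st()
E
```

```text
hit True
op 0.377 gf 25.1 [450.4 112.6  36.9] [-0.87 -0.43  3.88] t 35.7333
op 0.699 gf 0.0 [449.4 112.5  36.2] [-0.49  0.16  0.59] t 36.1167
[368.18196342  -9.72612379 301.99376788] [-2.86188000e-01 -5.48002562e-04  1.57266161e+00]
op 0.702 gf 0.0 [439.8  -9.7 159.7] [ 0.37 -0.15  0.24] t 38.375
```

View pics/b1.png

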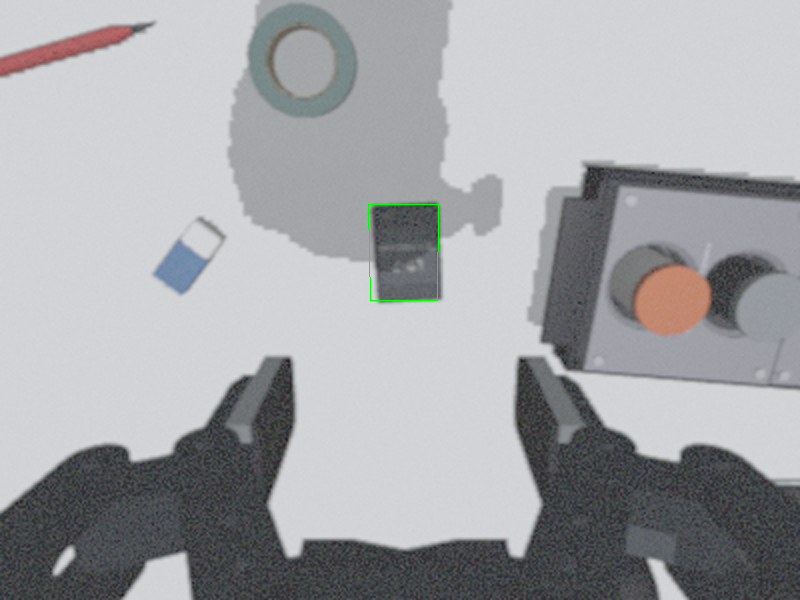

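The battery fits the overlay, turned by about 0.04 rad and about 1 mm in +y, and both cans stand in their wells. Picking the battery.

```bash
python3 - <<'E'
from h import *
pick([440,-9.3],np.pi/2-0.04 if False else np.pi/2+0.04,2.5,120,0.7,40)
W=T
bot.move_ptp([*W,150],down(W,TY)); st()
c=lambda m:np.array([pix(m,[*(T+a*25*np.array([U[1],-U[0]])+b*33*U),35]) for a,b in ((1,1),(1,-1),(-1,-1),(-1,1),(1,1))])
look("b2.png",[c],(120,60,400,300),2)
E
```

```text
grip 0.4114694581880269 40.14384090900421 [440.7  -9.4   3.3] 40.1333
lift 0.4110147815520834 39.886354207992554 [ 0.25 -0.83 -0.44]
op 0.410 gf 39.9 [460.6 233.8 149.3] [-0.74 -0.36 -0.46] t 42.2417
```

View pics/b2.png

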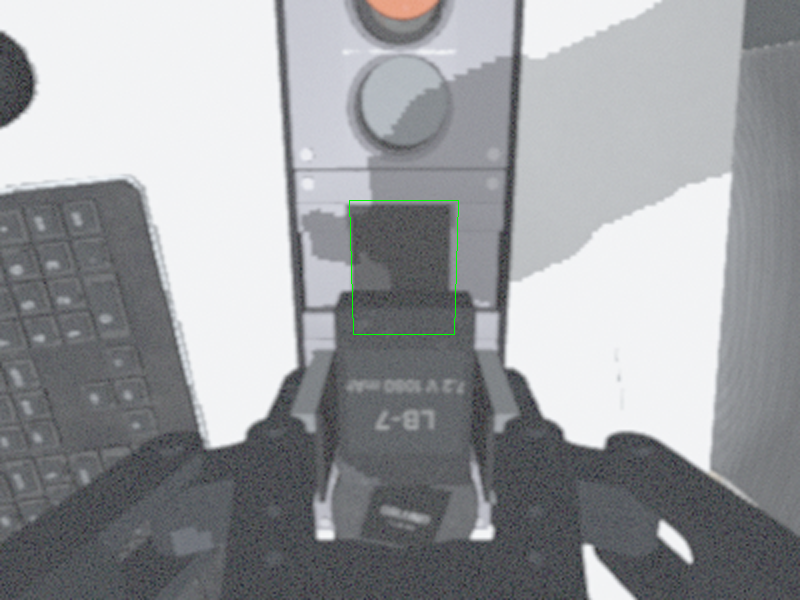

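The battery is held squarely and the bay lines up with the overlay. Lowering it; contact is expected at TCP z≈28.3.

```bash
python3 - <<'E'
from h import *
lower(T,60,27,5)
s=bot.get_state()
if s["tcp_pos"][2]<30:
    release(T,0.65,170)
    q=T-30*U
    bot.move_ptp([q[0]-60,q[1],330],down(T,np.pi/2+TY)); 
    v=np.array([U[1],-U[0]])
    look("f1.png",[lambda m:circ(m,T+99*U,33,82),lambda m:circ(m,T-75.7*U,16.8,63),lambda m:circ(m,T-122.3*U,16.8,63),
      lambda m:np.array([pix(m,[*(T+a*18*v+b*26*U),41]) for a,b in ((1,1),(1,-1),(-1,-1),(-1,1),(1,1))])],(120,40,400,230),2); st()
    cv2.imwrite("pics/top9.png",imaging.capture("top"))
E
```

```text
hit True
op 0.412 gf 40.5 [460.8 234.4  28.3] [-0.33 -0.61  4.77] t 44.3583
op 0.651 gf 0.0 [459.9 234.1  27.5] [ 0.17  0.87 -0.21] t 44.6917
op 0.652 gf 0.0 [398.3 204.6 329.4] [-0.44 -0.2   0.3 ] t 47.4583
```

View pics/f1.png

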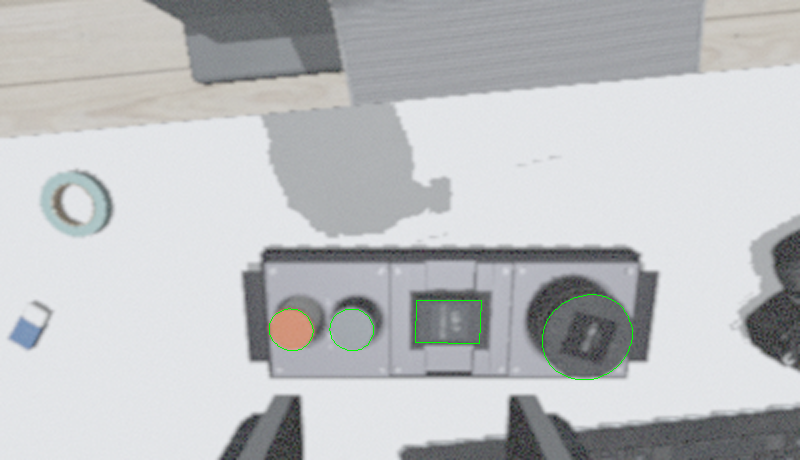

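All four pieces match the overlays for seated positions: lens (587,337), battery (448,321), lids (291,329) and (352,328). Each made contact at the expected floor height, and the eraser is undisturbed. Handing in.

```bash
python3 -c "
from bench import bot
print(bot.sign_off())"
```

```text
the job is handed in; nothing more can be done
None
```

The job is handed in at about 47 s of the 104 s allowed: the lens, battery and both film canisters are lowered onto the floors of their places in the tray and released, and the glue stick and eraser were not touched. The hand-in call returned no verdict.

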